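# Fit the colour-matched sleeve on the shaft stub and put the spare away

## Robot

A 6-joint arm with a two-finger parallel gripper is mounted at the origin on the work surface. World frame = base frame: x ahead of the robot, y to its left, z up, the work surface at z = 0. Lengths are in mm, angles in rad, forces in N, time in s.
With the tool pointing down it reaches from about 275 to 725 mm from the base axis. Payload 15.9 kg.
Tool frame: the origin (TCP) lies midway between the tips of the shut fingers; the grasp point (between the pads) lies 19 mm behind it (env.tcp_to_grasp is the distance from the TCP to the grasp point, in mm); z points along the fingers, x is the direction in which the jaws open and shut, and the axes are right-handed (so a half turn about z gives the same grasp; the last joint's range is limited). The gripper opens to 85 mm and grips with 20 to 120 N. Pads are 22 mm wide; open, the fingers measure 114 mm over their backs; the gripper's body (76 mm by 85 mm) begins 54 mm behind the grasp point. The pads swing forward as they close: fully open they stand 13 mm farther back than shut.
Start: joints at [1.325, 0.213, -0.034, 1.323, 0, 1.571], TCP at [121.661, 484.958, 231.306] pointing down, gripper open.
Joint ranges: [-2.98, 2.98], [-0.74, 1.72], [-1.14, 1.35], [-2.1, 2.04], [-1.57, 1.44], [-3.14, 3.14]. Speed limits (rad/s): [1.89, 1.89, 2.39, 2.57, 3.14, 3.14].

## Interface

Orientations are given as a rotation vector (axis times angle).
In Python, from plant import env, read_camera, search_frame, regions_of, mark_of gives the robot as it stands.
- The arm moves only by the tool arm_command, never from a script. Its argument "moves" is a list of rows, each a list of 5 numbers: the shift along the world's x, y, z in m, then the turn about the world's z in degrees, then the finger opening in m, from 0 to 0.0854. A call has 1 to 12 rows; each row is the pose to reach, as a shift and turn from the pose measured when the call began; what a row does not reach only later rows make up. A row lasts 1/10 s, in which the tool goes at most 50 mm and 8.59 degrees, less where a joint would pass 70% of its speed; a pose out of reach is approached as far as the arm can. A call with a gripper value outside its range is refused whole. The fingers move at their own pace and stop on an object; "grip_force" is the grip in N (left out, the last holds). Time passes only in rows, so rows that repeat a pose let the fingers close. It gives the time, the measured TCP pose, the force and the opening at its end, in the units of the state.
- env.sense(): the state, without advancing time (a new reading comes with each control period).
- read_camera(name): name is "side" or "top"; returns a dict with "frame" (400x640x3 uint8, red, green, blue), "z_map" (400x640 float32, mm along the optical axis (not along the pixel's ray), 0 where there is no reading), "mtx" (3x3 intrinsics, pixels), "k1" (the pictures are not rectified: a ray, as slopes to the right and down, at radius r is drawn at 1 + k1 r^2 times it, then the intrinsics apply), "rvec" (rotation vector, rad) and "tvec" (3), from world to camera coordinates, as OpenCV has them. Camera axes: x right, y down, z forward; pixel columns grow to the right and rows downward; lengths in mm; the calibration is good to about 2 mm. A picture is of the moment at which its call begins.
- env.finish_job(): hands the job in, once; it reports no verdict.
Trained networks look in a picture, given as the dict that the camera call returned (one of the last four; its "shot" number tells which), for a name from the list of things; names that differ only in an ending like _2 or _b are one class to them, and where a whole thing is asked for, a point or a joint stands for the part that bears it (a point fixed in the world has none). Each returns a list of dicts, best first, with "p" (0 to 1); they miss things now and then, are a little off and sometimes report something else, mostly with a low value. They report only what shows in the picture. A call takes as long as a camera call. They do not tell look-alikes from the thing itself.
- search_frame(target, picture): "position" ([column, row] in pixels, amid what is visible of it).
- regions_of(target, picture): "pixels" (400x640 bool, what is visible of it) and "position" ([column, row] in pixels, amid what is visible of it).
- mark_of(target, picture): "position" ([column, row] in pixels: a listed point, or the origin of a listed thing).
The state is a dict: "time_s": time; "qpos": joint angles; "joint_velocities": joint speeds; "joint_efforts": joint torques, N m; "eef_pos": TCP position; "tcp_rot": TCP orientation; "ft_force": force on the tool from outside, world axes, zero at the start; "moment": the same for the moment, N m; "finger_gap": finger opening in mm.
Only numpy, scipy, OpenCV 4.12 (cv2) and the standard library are available. Lean on these libraries where they do the work, as an engineer would, in place of code of your own. Each camera call takes 0.05 s, during which the arm holds its last target. There are 200 camera calls.

## Task

Slide the blue sleeve over the top of the upright shaft so that it sits on the stiff blue grip ring, and let go of it there before the ring has been pushed down; then push sleeve and ring down the shaft until they are fully home on the steel flange. Put the spare yellow sleeve into the yellow box, and leave the screwdriver, tape measure and sealant cartridge where they are.

Things in the scene. Friction and masses are not known exactly. Their poses are not given: they have to be found in the camera images.
- stand: Fixed stand: a plywood block 80 x 80 x 40 mm (origin at the centre of its underside, z up) carrying a round steel flange (54 mm diameter, top 48 mm above the origin) and an upright steel shaft on the block's axis, 22 mm in diameter. Its position and yaw vary.
- shaft_top (a point): Centre of the top of the steel shaft, 102 mm above the table. The top 5 mm of the shaft taper from 22 mm down to 13 mm in diameter. The shaft's bare part shows 20 to 26 mm above the grip ring at the start.
- grip_ring (a joint): How far the blue grip ring (37 mm in diameter, 8 mm thick, around the shaft) has been pushed down, m: 0 = its top 82 mm above the table, 0.026 = fully down, on the flange, its top 56 mm above the table. It starts between 0 and 0.006. It takes about 10 N (more if fast) to push it down and it stays where it is left; the weight of a sleeve does not move it.
- ring_top (a point): Centre of the upper face of the blue grip ring, on the shaft's axis; moves with the ring.
- blue_sleeve: Blue plastic sleeve, loose, starts upright on the table: a tube 38 mm in outer diameter and 55 mm tall, about 60 g. Origin at the centre of its lower end, z along its axis. The bore is open below, 25 mm in diameter and 50 mm deep (1.5 mm clearance all round on the shaft); the 5 mm thick web closing the top has only a 10 mm hole; the web can be pressed on, and stays 4 mm clear of the shaft top when the sleeve is home.
- yellow_sleeve: Yellow plastic sleeve, loose, same shape, size and origin as the blue one, starts upright on the table; it is the spare.
- yellow_box: Fixed open yellow box, 128 x 128 mm outside and 45 mm tall, walls and floor 4 mm; origin at the centre of its underside, sides along its x and y. The spare yellow sleeve belongs in it, standing or lying.
- blue_box: Fixed open blue box, the same size as the yellow one; to be left empty of the yellow sleeve.
- screwdriver: Bystander: screwdriver with red handle, 190 mm long, lying on the table; origin on the table under it, length along its x.
- tape: Bystander: yellow and black tape measure, 68 x 40 x 62 mm, standing; origin at the centre of its underside.
- cartridge: Bystander: black sealant cartridge with a white nozzle, 49 mm in diameter and 295 mm tall, standing; origin at the centre of its underside.
Not all that is in view belongs to the job. What is shaped like the stand but orange or turquoise is not meant. Leave any green look-alike of the yellow_sleeve alone.

How it is judged (in metres and radians):
On the way, in this order (a step that is already met when the one before it is completed fails the run):
1. the blue sleeve is on the shaft and let go, with the grip ring still up (pushed less than 16 mm) (horizontal distance between blue_sleeve and shaft_top below 0.004 m and angle between blue_sleeve's own z axis and vertical below 0.1 rad and z of blue_sleeve in the frame of shaft_top below -0.012 m and value of joint grip_ring below 0.016 m and contact force between the fingers and blue_sleeve below 0.1 N), for 0.2 s.
2. the blue sleeve and the grip ring are fully down on the flange (horizontal distance between blue_sleeve and shaft_top below 0.004 m and angle between blue_sleeve's own z axis and vertical below 0.1 rad and value of joint grip_ring above 0.0243 m and z of blue_sleeve in the frame of stand below 0.0585 m), for 0.2 s.
At the end, for the whole second after the job is handed in: Blue sleeve upright on the shaft (4 mm, 0.1 rad), grip ring within 1.7 mm of fully down, sleeve's lower end at most 58.5 mm above the table; yellow sleeve inside the yellow box (lower end's centre within the walls, under 35 mm above the box's underside); both released and at rest (all of step 2 and x of yellow_sleeve in the frame of yellow_box between -0.061 and 0.061 m and y of yellow_sleeve in the frame of yellow_box between -0.061 and 0.061 m and z of yellow_sleeve in the frame of yellow_box between -0.002 and 0.035 m and linear speed of each of blue_sleeve, yellow_sleeve below 0.02 m/s); the robot touches nothing.
It fails at once if the screwdriver is moved by more than 30 mm (distance of screwdriver from where it was at the start of the episode above 0.03 m).
It fails at once if the tape measure is moved by more than 30 mm (distance of tape from where it was at the start of the episode above 0.03 m).
It fails at once if the sealant cartridge is moved by more than 30 mm (distance of cartridge from where it was at the start of the episode above 0.03 m).
It also fails if it takes over 61 s, if anything falls off the work surface, if the arm or the gripper's body presses on something with over 40 N, if the wrist force passes 120 N, or if a joint passes its speed limit or range.

## Working session

There is one attempt and no reset: what is moved stays moved. The work goes in short steps, Python scripts to look and compute and a tool call to move; the robot and the scene stay as the last step left them, time stands still between calls to the robot, and variables do not carry over. Pictures are saved under pics/ and viewed, about 8 in all and at most 12, crops included, and the job is handed in when it is done.

Besides the shell and the picture viewer there is one more tool, called after "Request:" in YAML: its name, and indented under it one key for each argument. arm_command: Moves the arm, as the interface text tells. Its arguments: {"type":"object","properties":{"moves":{"type":"array"},"grip_force":{"type":"number"}},"required":["moves"]}

```bash
mkdir -p pics; ls
cat > h.py <<'E'
import numpy as np, cv2
from plant import env, read_camera, search_frame, regions_of, mark_of
def save(p,name,crop=None,scale=1):
    f=p["frame"][...,::-1]
    if crop: c0,r0,c1,r1=crop; f=f[r0:r1,c0:c1]
    cv2.imwrite("pics/"+name,cv2.resize(f,None,fx=scale,fy=scale,interpolation=cv2.INTER_CUBIC))
def slopes(p,uv):
    uv=np.asarray(uv,float).reshape(-1,1,2)
    return cv2.undistortPoints(uv,p["mtx"],np.array([p["k1"],0,0,0,0.])).reshape(-1,2)
def world(p,uv,d=None,z=None):
    """pixel -> world mm, by depth d or on the plane of height z"""
    s=slopes(p,uv); R=cv2.Rodrigues(np.asarray(p["rvec"],float))[0]; t=np.asarray(p["tvec"],float).ravel()
    ray=np.c_[s,np.ones(len(s))]@R; c=-R.T@t
    if d is None: d=(z-c[2])/ray[:,2]
    return c+ray*np.reshape(d,(-1,1))
def cloud(p,mask):
    m=mask&(p["z_map"]>0); r,c=np.nonzero(m)
    return world(p,np.c_[c,r],d=p["z_map"][m])
def topfit(P,tol=4):
    """centre of upper face: points near the highest"""
    zt=np.percentile(P[:,2],97); Q=P[P[:,2]>zt-tol]
    (x,y),r=cv2.minEnclosingCircle(Q[:,:2].astype(np.float32))
    return np.round([x,y,r,zt,*np.median(Q[:,:2],0),len(Q)],1)
E
cat > a.py <<'E'
from h import *
for n in ("top","side"):
    p=read_camera(n); save(p,n+"0.png")
    print(n,p["k1"],np.round(world(p,[[320,200]],z=0),0))
    for t in ("stand","blue_sleeve","yellow_sleeve","yellow_box","blue_box","screwdriver","tape","cartridge"):
        for g in regions_of(t,p):
            if g["p"]<.2: continue
            P=cloud(p,g["pixels"]); print(t,round(g["p"],2),np.round(g["position"]),g["pixels"].sum(), topfit(P) if len(P) else None)
    for t in ("shaft_top","ring_top","yellow_box","blue_sleeve","yellow_sleeve"):
        z=dict(shaft_top=102,ring_top=80).get(t,0)
        for g in mark_of(t,p): print("mark",t,round(g["p"],2),np.round(g["position"],1),np.round(world(p,[g["position"]],z=z),1))
print(env.sense())
E
python3 a.py
```

```text
pics
top -0.06488441553635686 [[540. -36.   0.]]
stand 0.75 [343. 258.] 674 [ 354.7 -105.6   10.7   98.7  353.5 -106.2   28. ]
stand 0.71 [312. 214.] 623 [498.3 -14.5  10.6  98.5 499.3 -15.8  27. ]
blue_sleeve 0.45 [231. 238.] 129 [409.7 239.5  16.9  60.8 409.  237.5  31. ]
yellow_sleeve 0.49 [393. 259.] 142 [ 353.4 -257.4   18.2   61.   353.1 -256.8   41. ]
yellow_box 0.71 [392. 174.] 1702 [ 616.6 -267.    87.3   47.4  600.5 -267.6  182. ]
blue_box 0.88 [228. 175.] 1724 [608.3 259.5  86.6  47.3 609.9 241.4 174. ]
screwdriver 0.76 [313. 138.] 227 [742.7  -8.   45.3  29.8 745.5  -8.1  62. ]
tape 0.82 [183. 214.] 389 [499.1 405.5  32.4  67.  498.9 408.8 102. ]
cartridge 0.98 [458. 228.] 636 [ 450.8 -436.1    5.4  285.1  451.4 -433.5   23. ]
mark shaft_top 0.74 [344.9 258.8] [[ 354.2 -105.9  102. ]]
mark ring_top 0.63 [313.  211.1] [[497.8 -12.9  80. ]]
mark ring_top 0.51 [342.2 255.6] [[362.8 -99.7  80. ]]
mark ring_top 0.49 [285.5 266.9] [[330.7  70.7  80. ]]
mark yellow_box 0.58 [390.6 179.4] [[ 607.1 -269.6    0. ]]
mark yellow_box 0.16 [231.8 236.1] [[425.1 250.2   0. ]]
mark blue_
[... 2129 characters left out ...]
]
{'time_s': 1.4, 'qpos': array([ 1.32496963e+00,  2.12910248e-01, -3.44009537e-02,  1.32347459e+00,
        1.02143375e-05,  1.57077888e+00]), 'joint_velocities': array([ 2.17932420e-04, -2.23238803e-04,  2.29375845e-03, -1.23669455e-03,
        6.50921282e-05,  1.22835475e-03]), 'joint_efforts': array([-8.35289829e-04, -6.85956788e+01,  4.87325335e+01,  1.24263166e-03,
       -3.80047447e-05,  5.65379551e-06]), 'eef_pos': array([121.67512353, 484.96552742, 231.30033524]), 'tcp_rot': array([-2.47701167e+00, -1.93233701e+00, -3.17608546e-06]), 'ft_force': array([-0.64294708, -0.18922016,  0.57243166]), 'moment': array([-0.05685867,  0.02223002,  0.01858413]), 'finger_gap': 85.38042290178831}
```

Run:
```python
import cv2,numpy as np
s=cv2.imread('pics/side0.png')[120:345,200:500]; t=cv2.imread('pics/top0.png')[110:300,160:490]
s=cv2.resize(s,None,fx=1.5,fy=1.5,interpolation=2)
cv2.imwrite('pics/s1.png',cv2.resize(cv2.imread('pics/side0.png')[120:345,200:500],(800,600),interpolation=2))
cv2.imwrite('pics/t1.png',cv2.resize(t,(800,460),interpolation=2))
```

```text
(no output)
```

View pics/s1.png

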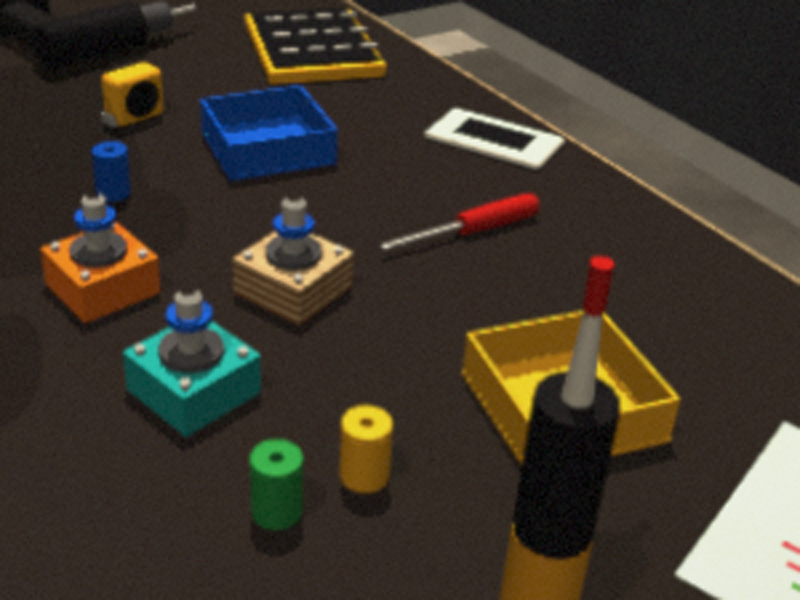

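View pics/t1.png

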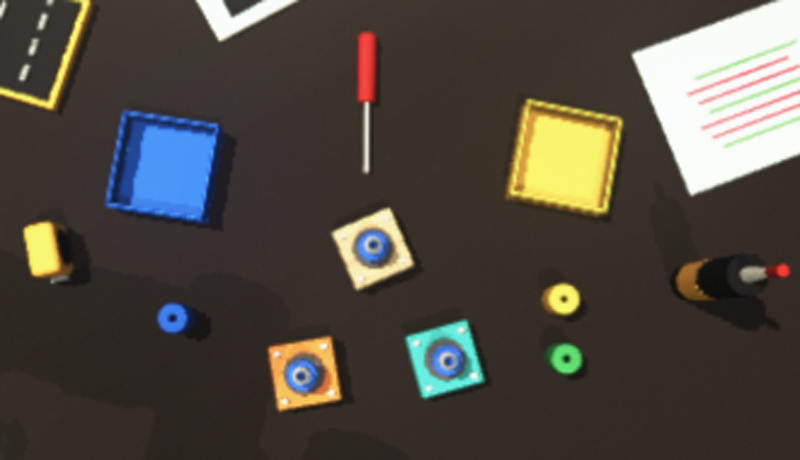

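The enlarged crop shows three stands. They are orange (side px 239,215), turquoise (272,262) and plywood (312,220). The plywood one fits the description and is at about (497,-15). The sleeves are blue (242,183) and yellow (338,287), plus a green look-alike at (300,302) that I leave alone. The yellow box is at (407,262).

Request:
arm_command:
  moves:
    - [0.05, -0.043, 0, 0, 0.085]
    - [0.09, -0.077, 0, 0, 0.085]
    - [0.13, -0.111, 0, 0, 0.085]
    - [0.17, -0.146, 0, 0, 0.085]
    - [0.21, -0.18, -0.02, 0, 0.085]
    - [0.25, -0.214, -0.05, 0, 0.085]
    - [0.287, -0.246, -0.09, 0, 0.085]
    - [0.287, -0.246, -0.12, 0, 0.085]
    - [0.287, -0.246, -0.13, 0, 0.085]
    - [0.287, -0.246, -0.13, 0, 0.085]
    - [0.287, -0.246, -0.13, 0, 0.085]
  grip_force: 30

```text
time_s: 2.5
eef_pos: [408.4, 239.0, 101.8]
tcp_rot: [-2.477, -1.932, 0.001]
ft_force: [-0.5, -0.1, -0.2]
finger_gap: 85.3
```

```bash
cat > b.py <<'E'
from h import *
print(np.round(env.sense()["qpos"],2))
for n in ("top","side"):
    p=read_camera(n); save(p,n+"_b.png")
    hsv=cv2.cvtColor(p["frame"],cv2.COLOR_RGB2HSV); P=None
    zm=p["z_map"]; r,c=np.nonzero(zm>0); W=np.full(zm.shape+(3,),np.nan); W[r,c]=world(p,np.c_[c,r],d=zm[r,c])
    for nm,x,y,zmin in (("blue",409,239,47),("yellow",429,-258,47),("shaft",497,-15,88)):
        m=(np.hypot(W[...,0]-x,W[...,1]-y)<30)&(W[...,2]>zmin)&(W[...,2]<zmin+20)
        if nm=="blue": m&=(hsv[...,1]>120)
        Q=W[m]
        if len(Q)<5: print(n,nm,"few");continue
        (a,b),rad=cv2.minEnclosingCircle(Q[:,:2].astype(np.float32)); print(n,nm,np.round([a,b,rad,Q[:,2].max(),len(Q)],1), np.round((np.percentile(Q[:,:2],2,axis=0)+np.percentile(Q[:,:2],98,axis=0))/2,1))
E
python3 b.py
```

```text
[ 0.53  0.23 -0.36  0.99  0.    0.78]
top blue [424.5 234.1   7.9  61.   11. ] [424.4 234.2]
top yellow [ 430.1 -259.2   18.9   61.4  114. ] [ 431.1 -258.7]
top shaft [498.  -14.5  10.8 103.5  29. ] [498.2 -15.2]
side blue [408.9 241.2  20.3  58.6  98. ] [408.6 240.4]
side yellow [ 429.1 -258.    19.3   56.9  222. ] [ 428.5 -258.6]
side shaft [496.1 -15.8  10.4 102.6  56. ] [496.7 -16.9]
```

Request:
arm_command:
  moves:
    - [0, 0.001, -0.03, 0, 0.085]
    - [0, 0.001, -0.06, 0, 0.085]
    - [0, 0.001, -0.08, 0, 0.085]
    - [0, 0.001, -0.08, 0, 0.085]
    - [0, 0.001, -0.08, 0, 0.03]
    - [0, 0.001, -0.08, 0, 0.03]
    - [0, 0.001, -0.08, 0, 0.03]
    - [0, 0.001, -0.08, 0, 0.03]
    - [0, 0.001, -0.08, 0, 0.03]
    - [0, 0.001, -0.08, 0, 0.03]
    - [0, 0.001, -0.08, 0, 0.03]
  grip_force: 30

```text
time_s: 3.7
eef_pos: [409.7, 241.5, 24.1]
tcp_rot: [2.476, 1.933, 0.006]
ft_force: [-1.8, -0.4, 11.6]
finger_gap: 36.4
```

Request:
arm_command:
  moves:
    - [0, 0, 0.03, 0, 0.03]
    - [0, 0, 0.07, 0, 0.03]
    - [0, 0, 0.11, 0, 0.03]
    - [0, 0, 0.14, 0, 0.03]
    - [0, 0, 0.14, 0, 0.03]
    - [0.033, -0.1, 0.14, 0, 0.03]
    - [0.033, -0.1, 0.14, 0, 0.03]
    - [0.033, -0.1, 0.14, 0, 0.03]
    - [0.033, -0.1, 0.14, 0, 0.03]
    - [0.033, -0.1, 0.14, 0, 0.03]

```text
time_s: 4.7
eef_pos: [442.4, 142.0, 163.9]
tcp_rot: [-2.476, -1.933, -0.006]
ft_force: [-0.6, 1.5, -0.7]
finger_gap: 35.9
```

Run:
```python
from h import *
s=env.sense(); e=s["eef_pos"]; print(e,s["finger_gap"],s["ft_force"])
ims=[]
for n in ("top","side"):
    p=read_camera(n); zm=p["z_map"]; r,c=np.nonzero(zm>0); W=np.full(zm.shape+(3,),np.nan); W[r,c]=world(p,np.c_[c,r],d=zm[r,c])
    hsv=cv2.cvtColor(p["frame"],cv2.COLOR_RGB2HSV)
    m=(hsv[...,0]>105)&(hsv[...,0]<130)&(hsv[...,1]>120)&(np.hypot(W[...,0]-e[0],W[...,1]-e[1])<35)&(W[...,2]>90)&(W[...,2]<210)
    Q=W[m]; print(n,m.sum(), np.round(np.percentile(Q,[2,50,98],axis=0),1) if m.sum() else "")
    R=cv2.Rodrigues(p["rvec"])[0]; uv,_=cv2.projectPoints(np.array([[*e[:2],e[2]]]),p["rvec"],p["tvec"],p["mtx"],np.array([p["k1"],0,0,0,0.]))
    u,v=uv.ravel().astype(int); u=np.clip(u,50,589); v=np.clip(v,60,339); ims.append(cv2.resize(p["frame"][v-60:v+60,u-50:u+50,::-1],(400,480),interpolation=2))
cv2.imwrite("pics/g.png",np.hstack(ims))
```

```text
[442.38883612 142.02120626 163.88014832] 35.85222223943993 [-0.60651921  1.50798248 -0.73046127]
top 0 
side 168 [[423.  122.6 142.1]
 [430.5 130.7 158.9]
 [456.  149.5 196.6]]
```

View pics/g.png

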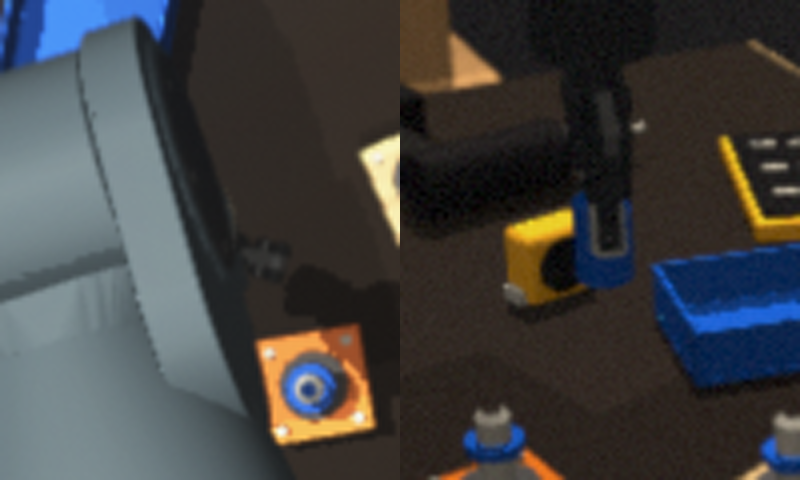

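Request:
arm_command:
  moves:
    - [0.015, -0.045, 0, 0, 0.03]
    - [0.03, -0.085, 0, 0, 0.03]
    - [0.043, -0.125, 0, 0, 0.03]
    - [0.0546, -0.1575, 0, 0, 0.03]
    - [0.0546, -0.1575, 0, 0, 0.03]
    - [0.0546, -0.1575, -0.02, 0, 0.03]
    - [0.0546, -0.1575, -0.028, 0, 0.03]
    - [0.0546, -0.1575, -0.028, 0, 0.03]
    - [0.0546, -0.1575, -0.028, 0, 0.03]
    - [0.0546, -0.1575, -0.028, 0, 0.03]

```text
time_s: 5.8
eef_pos: [497.2, -14.5, 136.6]
tcp_rot: [2.474, 1.936, 0.007]
ft_force: [0.2, -0.1, -0.2]
finger_gap: 36.4
```

```bash
cat > c.py <<'E'
from h import *
from scipy.optimize import least_squares
s=env.sense(); e=s["eef_pos"]; print(np.round(e,1),s["finger_gap"],s["ft_force"])
p=read_camera("side"); zm=p["z_map"]; r,c=np.nonzero(zm>0); W=np.full(zm.shape+(3,),np.nan); W[r,c]=world(p,np.c_[c,r],d=zm[r,c])
hsv=cv2.cvtColor(p["frame"],cv2.COLOR_RGB2HSV)
b=(hsv[...,0]>105)&(hsv[...,0]<130)&(hsv[...,1]>120)&(np.hypot(W[...,0]-e[0],W[...,1]-e[1])<32)
R=cv2.Rodrigues(p["rvec"])[0]; cam=(-R.T@np.ravel(p["tvec"]))[:2]
def fit(m,rad,nm):
    Q=W[m]; 
    if len(Q)<8: print(nm,"few",len(Q)); return
    x0=np.median(Q[:,:2],0); x0=x0+rad*(x0-cam)/np.linalg.norm(x0-cam)
    q=least_squares(lambda a:np.hypot(*(Q[:,:2]-a).T)-rad,x0,loss="soft_l1").x
    print(nm,len(Q),np.round(q,1),"z",np.round(np.percentile(Q[:,2],[1,50,99]),1))
z0=e[2]-24
fit(b&(W[...,2]>z0+4)&(W[...,2]<z0+60),19,"sleeve")
near=np.hypot(W[...,0]-497,W[...,1]+15.5)<25
fit(near&~b&(W[...,2]>86)&(W[...,2]<96),11,"shaft")
fit(b&(W[...,2]>66)&(W[...,2]<85)&near,18.5,"ring")
v0,u0=150,250; save(p,"c_%d.png"%round(s["time_s"]*10),(u0,v0-50,u0+130,v0+110),3)
E
python3 c.py; ls pics
```

```text
[497.2 -14.5 136.6] 36.41490887332702 [ 0.24764442 -0.13460984 -0.1849588 ]
sleeve 194 [497.7 -14.1] z [117.4 135.4 168.8]
shaft 35 [498.  -11.8] z [86.1 91.1 95.9]
ring 71 [498.9 -10.3] z [71.7 76.9 83.2]
c_58.png
g.png
s1.png
side0.png
side_b.png
t1.png
top0.png
top_b.png
```

Request:
arm_command:
  moves:
    - [0.0003, 0.0008, -0.005, 0, 0.03]
    - [0.0003, 0.0008, -0.01, 0, 0.03]
    - [0.0003, 0.0008, -0.014, 0, 0.03]
    - [0.0003, 0.0008, -0.018, 0, 0.03]
    - [0.0003, 0.0008, -0.021, 0, 0.03]
    - [0.0003, 0.0008, -0.021, 0, 0.03]

```text
time_s: 6.45
eef_pos: [497.3, -13.9, 115.1]
tcp_rot: [2.474, 1.936, 0.006]
ft_force: [0.5, -0.6, -0.8]
finger_gap: 35.8
```

Request:
arm_command:
  moves:
    - [0, 0, -0.003, 0, 0.03]
    - [0, 0, -0.006, 0, 0.03]
    - [0, 0, -0.008, 0, 0.03]
    - [0, 0, -0.008, 0, 0.03]

```text
time_s: 6.85
eef_pos: [497.1, -13.9, 106.8]
tcp_rot: [-2.474, -1.936, -0.006]
ft_force: [-0.6, 0.5, -1.8]
finger_gap: 35.8
```

```bash
python3 c.py
```

```text
[497.1 -13.9 106.8] 35.811073727267804 [-0.58969866  0.49942872 -1.76681925]
sleeve 175 [497.8 -13.9] z [ 87.3 104.3 139. ]
shaft few 0
ring 60 [498.4 -11.6] z [72.6 76.9 84.9]
```

Request:
arm_command:
  moves:
    - [0, 0, 0, 0, 0.06]
    - [0, 0, 0, 0, 0.06]
    - [0, 0, 0, 0, 0.06]
    - [0, 0, 0, 0, 0.06]
    - [0, 0, 0, 0, 0.06]
    - [0, 0, 0, 0, 0.06]
    - [0, 0, 0.03, 0, 0.07]
    - [0, 0, 0.07, 0, 0.07]
    - [0, 0, 0.1, 0, 0.04]
    - [0, 0, 0.1, 0, 0.0]
    - [0, 0, 0.1, 0, 0.0]
    - [0, 0, 0.1, 0, 0.0]

```text
time_s: 8.1
eef_pos: [496.7, -13.9, 206.0]
tcp_rot: [-2.474, -1.935, -0.004]
ft_force: [-0.1, 1.0, 0.4]
finger_gap: 11.9
```

```bash
sed -i 's/^z0=.*/z0=80/' c.py; python3 c.py; ls -t pics|head -1
```

```text
[496.7 -13.9 206. ] 11.866344188979763 [-0.12015118  1.00479829  0.44449664]
sleeve 350 [497.1 -13.1] z [ 85.1 116.3 133.7]
shaft few 0
ring 55 [497.8 -12.4] z [71.1 79.  84.6]
c_81.png
```

View pics/c_81.png

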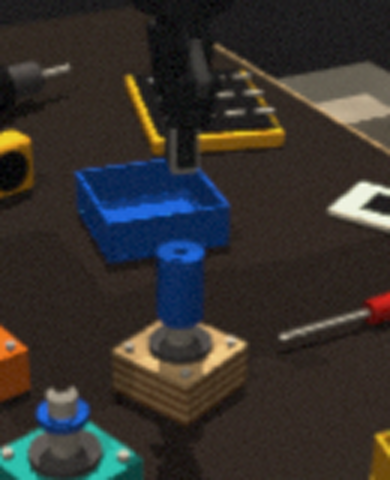

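Request:
arm_command:
  moves:
    - [0, 0, 0, 0, 0.0]
    - [0, 0, 0, 0, 0.0]
    - [0, 0, -0.03, 0, 0.0]
    - [0, 0, -0.055, 0, 0.0]
    - [0, 0, -0.06, 0, 0.0]
    - [0, 0, -0.06, 0, 0.0]

```text
time_s: 8.75
eef_pos: [496.0, -13.8, 145.6]
tcp_rot: [-2.473, -1.934, -0.002]
ft_force: [0.2, 0.7, 1.3]
finger_gap: -0.1
```

The blue sleeve stands upright on the ring of the plywood stand (crop px 180,285) and has been let go. I now push it down.

Request:
arm_command:
  moves:
    - [0.001, -0.001, -0.008, 0, 0.0]
    - [0.001, -0.001, -0.012, 0, 0.0]
    - [0.001, -0.001, -0.016, 0, 0.0]
    - [0.001, -0.001, -0.02, 0, 0.0]
    - [0.001, -0.001, -0.024, 0, 0.0]
    - [0.001, -0.001, -0.028, 0, 0.0]
    - [0.001, -0.001, -0.031, 0, 0.0]
    - [0.001, -0.001, -0.034, 0, 0.0]
    - [0.001, -0.001, -0.036, 0, 0.0]
    - [0.001, -0.001, -0.036, 0, 0.0]
    - [0.001, -0.001, -0.036, 0, 0.0]

```text
time_s: 9.85
eef_pos: [497.9, -14.9, 110.8]
tcp_rot: [-2.474, -1.935, -0.005]
ft_force: [-3.9, 0.3, 15.3]
finger_gap: 0.0
```

Request:
arm_command:
  moves:
    - [0, 0, -0.001, 0, 0.0]
    - [0, 0, -0.002, 0, 0.0]
    - [0, 0, -0.003, 0, 0.0]
    - [0, 0, -0.003, 0, 0.0]
    - [0, 0, -0.003, 0, 0.0]

```text
time_s: 10.35
eef_pos: [499.2, -15.1, 110.6]
tcp_rot: [2.473, 1.934, 0.01]
ft_force: [-10.3, -0.9, 40.7]
finger_gap: 0.2
```

Request:
arm_command:
  moves:
    - [0, 0, 0.02, 0, 0.0]
    - [0, 0, 0.06, 0, 0.02]
    - [0, 0, 0.09, 0, 0.06]
    - [-0.012, -0.045, 0.09, 0, 0.085]
    - [-0.024, -0.09, 0.09, 0, 0.085]
    - [-0.038, -0.135, 0.09, 0, 0.085]
    - [-0.05, -0.18, 0.06, 0, 0.085]
    - [-0.062, -0.22, 0.02, 0, 0.085]
    - [-0.0695, -0.243, -0.01, 0, 0.085]
    - [-0.0695, -0.243, -0.01, 0, 0.085]
    - [-0.0695, -0.243, -0.01, 0, 0.085]
    - [-0.0695, -0.243, -0.01, 0, 0.085]

```text
time_s: 11.55
eef_pos: [430.6, -257.9, 101.7]
tcp_rot: [2.471, 1.934, 0.011]
ft_force: [0.5, 0.8, 0.4]
finger_gap: 84.8
```

```bash
python3 c.py
python3 - <<'E'
from h import *
p=read_camera("top"); q=read_camera("side")
for n,p in (("top",p),("side",q)):
    zm=p["z_map"]; r,c=np.nonzero(zm>0); W=np.full(zm.shape+(3,),np.nan); W[r,c]=world(p,np.c_[c,r],d=zm[r,c])
    m=(np.hypot(W[...,0]-497,W[...,1]+15.5)<25)&(W[...,2]>100); Q=W[m]
    print(n,len(Q),np.round(cv2.minEnclosingCircle(Q[:,:2].astype(np.float32))[0],1),Q[:,2].max(),np.median(Q[:,2]))
save(q,"d.png",(250,120,450,330),3)
E
```

```text
[ 430.6 -257.9  101.7] 84.78051842208916 [0.46593405 0.77040281 0.44848456]
sleeve few 0
shaft 55 [492.4 -21.2] z [86.4 90.2 95.5]
ring few 0
top 121 [497.  -15.4] 119.0126178353571 112.3338854186211
side 150 [496.8 -14.8] 113.5036294378416 110.37948872737283
```

View pics/d.png

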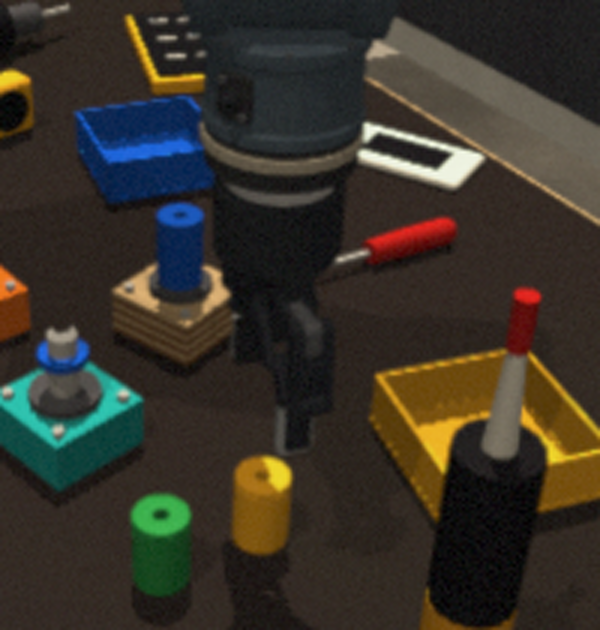

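The blue sleeve is home on the flange (px 180,245 in the crop), with its top at about 111 mm. The gripper hangs over the yellow sleeve (262,505), and the green one (160,545) is clear of it.

Request:
arm_command:
  moves:
    - [-0.001, -0.0005, -0.03, 0, 0.085]
    - [-0.001, -0.0005, -0.06, 0, 0.085]
    - [-0.001, -0.0005, -0.076, 0, 0.085]
    - [-0.001, -0.0005, -0.076, 0, 0.085]
    - [-0.001, -0.0005, -0.076, 0, 0.03]
    - [-0.001, -0.0005, -0.076, 0, 0.03]
    - [-0.001, -0.0005, -0.076, 0, 0.03]
    - [-0.001, -0.0005, -0.076, 0, 0.03]
    - [-0.001, -0.0005, -0.076, 0, 0.03]
    - [-0.001, -0.0005, -0.076, 0, 0.03]
    - [-0.001, -0.0005, -0.076, 0, 0.03]

```text
time_s: 12.8
eef_pos: [430.5, -258.5, 26.9]
tcp_rot: [2.469, 1.934, 0.012]
ft_force: [-0.8, 2.4, 9.8]
finger_gap: 37.5
```

Request:
arm_command:
  moves:
    - [0, 0, 0.04, 0, 0.03]
    - [0, 0, 0.085, 0, 0.03]
    - [0.01, 0, 0.12, 0, 0.03]
    - [0.055, -0.003, 0.12, 0, 0.03]
    - [0.1, -0.006, 0.12, 0, 0.03]
    - [0.145, -0.008, 0.12, 0, 0.03]
    - [0.179, -0.0095, 0.12, 0, 0.03]
    - [0.179, -0.0095, 0.12, 0, 0.03]
    - [0.179, -0.0095, 0.08, 0, 0.03]
    - [0.179, -0.0095, 0.06, 0, 0.03]
    - [0.179, -0.0095, 0.06, 0, 0.03]
    - [0.179, -0.0095, 0.06, 0, 0.03]

```text
time_s: 14.0
eef_pos: [609.3, -268.2, 88.0]
tcp_rot: [2.469, 1.933, 0.012]
ft_force: [1.6, 0.2, 0.7]
finger_gap: 37.6
```

Run:
```python
from h import *
q=read_camera("side"); p=read_camera("top")
a=cv2.resize(q["frame"][170:330,300:480,::-1],(450,400),interpolation=2); b=cv2.resize(p["frame"][120:240,330:460,::-1],(433,400),interpolation=2)
cv2.imwrite("pics/e.png",cv2.resize(np.hstack([a,b]),(795,360)))
```

```text
(no output)
```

View pics/e.png

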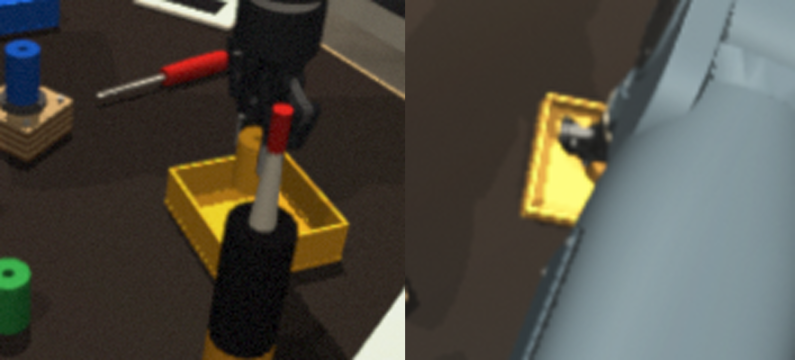

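The yellow sleeve hangs over the box (px 250,155), inside its walls. Next I lower it and let go.

Request:
arm_command:
  moves:
    - [0, 0, -0.025, 0, 0.03]
    - [0, 0, -0.045, 0, 0.03]
    - [0, 0, -0.053, 0, 0.03]
    - [0, 0, -0.053, 0, 0.03]
    - [0, 0, -0.053, 0, 0.055]
    - [0, 0, -0.053, 0, 0.055]
    - [0, 0, -0.053, 0, 0.055]
    - [0, 0, -0.053, 0, 0.055]
    - [0, 0, -0.01, 0, 0.055]
    - [0, 0, 0.04, 0, 0.055]
    - [0, 0, 0.09, 0, 0.055]
    - [0, 0, 0.12, 0, 0.055]

```text
time_s: 15.3
eef_pos: [610.8, -268.8, 213.5]
tcp_rot: [2.464, 1.93, 0.017]
ft_force: [0.3, -1.1, 0.3]
finger_gap: 55.2
```

Request:
arm_command:
  moves:
    - [-0.04, 0.03, 0, 0, 0.055]
    - [-0.08, 0.06, 0, 0, 0.055]
    - [-0.12, 0.09, 0, 0, 0.055]
    - [-0.16, 0.12, 0, 0, 0.055]
    - [-0.2, 0.15, 0, 0, 0.055]
    - [-0.2, 0.15, 0, 0, 0.055]
    - [-0.2, 0.15, 0, 0, 0.055]

```text
time_s: 16.0
eef_pos: [410.6, -118.4, 214.4]
tcp_rot: [2.462, 1.93, 0.019]
ft_force: [0.2, -0.1, -0.2]
finger_gap: 55.1
```

Run:
```python
from h import *
q=read_camera("side"); p=read_camera("top")
for n,c in (("top",p),("side",q)):
    zm=c["z_map"]; r,cc=np.nonzero(zm>0); W=np.full(zm.shape+(3,),np.nan); W[r,cc]=world(c,np.c_[cc,r],d=zm[r,cc])
    for nm,x,y,lo,hi in (("blue",497,-15.5,100,125),("yellow",609,-268,52,75)):
        Q=W[(np.hypot(W[...,0]-x,W[...,1]-y)<30)&(W[...,2]>lo)&(W[...,2]<hi)]
        if len(Q): print(n,nm,len(Q),np.round(cv2.minEnclosingCircle(Q[:,:2].astype(np.float32))[0],1),np.round([np.median(Q[:,2]),Q[:,2].max()],1))
print(env.sense()["ft_force"],env.sense()["finger_gap"])
a=cv2.resize(q["frame"][150:330,220:480,::-1],(520,360),interpolation=2); b=cv2.resize(p["frame"][120:240,340:430,::-1],(270,360),interpolation=2)
cv2.imwrite("pics/f.png",np.hstack([a,b]))
```

```text
top blue 119 [497.1 -15.9] [111.8 116.3]
top yellow 111 [ 609.7 -269.6] [60.7 66.3]
side blue 149 [496.5 -15.6] [110.5 112.7]
side yellow 111 [ 605.8 -266.3] [58.3 61.8]
[-0.44890417  0.65313321  0.90467107] 55.08339202961033
```

View pics/f.png

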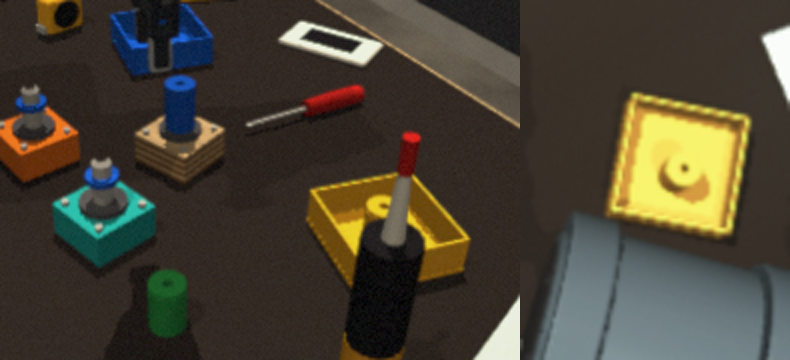

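The yellow sleeve stands in the middle of the yellow box (px 683,168), and the blue one is home on the plywood stand (180,105). The bystanders that show in the crop are where they were.

```bash
python3 -c "
from plant import env
print(env.finish_job())"
```

```text
the job is handed in; nothing more can be done
None
```

I set the blue sleeve on the plywood stand's shaft and let it go on the raised ring. I then pushed sleeve and ring down with shut fingers, put the yellow sleeve in the yellow box, backed the arm clear and handed the job in at about 16 s. No verdict was reported.

- **Blue sleeve on the ring:** after release it stood upright, with its top at about 134 mm.
- **Blue sleeve home:** near the end of the push the force rose to 41 N with almost no further travel. The final look puts its top at 110.5–112 mm (111 expected when home), about 1 mm or less from the shaft axis.
- **Yellow sleeve:** it stands near the middle of the box at about (608,-268). The two cameras disagree by about 4 mm in x and 3 mm in y, which is well inside the walls.
- **Bystanders:** the arm kept clear of all three. The screwdriver and cartridge look unmoved in the last picture. The tape measure is only partly in view there, and I did not re-measure any of them.

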